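# Even up a clay slab roller by clicking its thickness wheel on

## Robot

A 6-joint arm with a two-finger parallel gripper is mounted at the origin on the work surface. World frame = base frame: x ahead of the robot, y to its left, z up, the work surface at z = 0. Lengths are in mm, angles in degrees, forces in N, time in s.
With the tool pointing down it reaches from about 350 to 850 mm from the base axis. Payload 8.1 kg.
Tool frame: the origin (TCP) lies at the centre of the arm's flange, where the gripper is bolted on; the fingertips stand 173 mm ahead of it and the grasp point (between the pads) lies 155 mm ahead of it; z points along the fingers, y is the line along which they close (so a half turn about z gives the same grasp; the last joint's range is limited). The gripper opens to 85 mm and grips with 20 to 120 N. Pads are 22 mm wide; open, the fingers measure 114 mm over their backs; the gripper's body (76 mm by 85 mm) begins 54 mm behind the grasp point. The pads swing forward as they close: fully open they stand 13 mm farther back than shut.
Start: joints at [61.971, 7.471, 85.268, -0, 87.261, -4.893], TCP at [235.729, 551.759, 404.692] pointing down, gripper open.
Joint ranges: [-169.43, 169.43], [-51.17, 129.36], [1.28, 143.12], [-76.62, 256.62], [0, 156.53], [-152.29, 152.29]. Speed limits (degrees/s): [136.94, 136.94, 159.86, 180, 180, 180].

## Interface

Orientations are given as [roll, pitch, yaw] about the fixed x, y, z axes, in that order (R = Rz(yaw) Ry(pitch) Rx(roll)).
In Python, from bench import * gives the robot as it stands.
- The arm moves only by the shell command python3 -m jog 'ROWS' [FORCE]. ROWS is text: rows parted by semicolons, each of 7 numbers parted by spaces: the shift along the tool's x, y, z scaled (see below), then the turn, a rotation vector about the tool's x, y, z scaled (see below), then the closure, from -1 (fully open) to 1 (shut). In form: tx ty tz wx wy wz hand; .... A call has 1 to 5 rows; each row shifts and turns the commanded pose from where the row before left it, along the tool's axes as they then stand; what a row does not reach is not made up. The controller multiplies each number of a shift by 0.1 m and each number of a turn by 60 degrees. A row lasts 1/8 s, in which the tool goes at most 62.5 mm and 10.7 degrees, less where a joint would pass 70% of its speed; a pose out of reach is approached as far as the arm can. A call with a number of a shift or a turn outside -1 to 1 is refused whole. A call with a gripper value outside its range is refused whole. The fingers move at their own pace and stop on an object; FORCE is the grip in N (left out, the last holds). Time passes only in rows, so rows that do not move let the fingers close. It gives the time, the measured TCP pose, the force, the opening and the grip force at its end, in the units of the state.
- sense(): the state, without advancing time (a new reading comes with each control period).
- snapshot(name): name is "scene" or "top"; returns a dict with "img" (480x640x3 uint8, red, green, blue), "fx", "fy", "cx", "cy" (pixels), "dist" ([k1, k2, p1, p2, k3] as OpenCV has them; the pictures are not rectified), "extrinsics" (4x4, takes a point from camera to world coordinates). Camera axes: x right, y down, z forward; pixel columns grow to the right and rows downward; lengths in mm; the calibration is good to about 2 mm. A picture is of the moment at which its call begins. There is no depth.
- hand_in(): hands the job in; it is judged then, once.
The state is a dict: "time": time; "joint_pos": joint angles; "qd": joint speeds; "joint_efforts": joint torques, N m; "tool_pos": TCP position; "tcp_rot": TCP orientation; "ft_force": force on the tool from outside, world axes, zero at the start; "wrist_torque": the same for the moment, N m; "finger_gap": finger opening in mm; "grip_force": force on a finger pad.
Only numpy, scipy, OpenCV 4.12 (cv2) and the standard library are available. Lean on these libraries where they do the work, as an engineer would, in place of code of your own. Each camera call takes 0.05 s, during which the arm holds its last target. There are 200 camera calls.

## Task

The slab roller is set crooked: its left thickness wheel (on your left) is right, the right one is too thin. With a fingertip, lightly flick the edge of the right wheel over the top and away from you by as many clicks as it lacks: its red lobe must come to rest at the same clock position as the left wheel's. Do not touch the left wheel, and leave the mug, jar and wooden rib where they are.

Things in the scene. Friction and masses are not known exactly. Their poses are not given: they have to be found in the camera images.
- slab_roller: Bench slab roller for clay, bolted down. Origin on the bench under the middle of its bed (420 x 318 mm, top 60 mm up); x along the bed away from the robot, y along the steel roller to the left, z up. Cream cheeks at y = +-165 to 177 mm, 130 mm long in x, 125 mm high; above them towers 46 mm long in x, up to 192 mm, carry the wheel axles. A crank hangs low outside the left wheel.
- right_wheel: Right thickness wheel, y = -183 to -203 mm of slab_roller. Origin at its centre on the level axle (along slab_roller's y), 172 mm above the bench; the frame turns with it, z points to its one red lobe. Black disc, radius 37 mm, with 12 round lobes round its edge: 6 mm radius, centres 42 mm and tips 48 mm from the axle, 30 degrees apart, 10 mm gaps, as wide as the wheel (20 mm).
- right_red (a point): Outer tip of the right wheel's red lobe. The wheel rests only in clicks 30 degrees apart, red lobe 75, 45 or 15 degrees from straight up on the robot's side (it starts in one of these), then 15, 45, 75 and last 105 on the far side; end stops just beyond. In each click lobes stand 15, 45 and 75 degrees either side of straight up. Red over the top to the far side is thicker.
- left_wheel: Left thickness wheel at y = +183 to +203 mm, equal to the right one and turning the same way; frame likewise. Clicks of both: a sprung roller low on the robot's side of the wheel; top and far side are free, 6 mm of air to the tower. About 3 N at a lobe moves a wheel; let go before half way it springs back, past half way it snaps on to the next click.
- left_red (a point): Outer tip of the left wheel's red lobe: already set, 45 or 75 degrees from straight up on the far side. The wheels agree when both red lobes stand at the same angle.
- mug: White mug standing on the bench to the right of the slab roller, 80 mm diameter, 92 mm high, handle at its +y; origin under its centre. Bystander.
- glaze_jar: Glass jar with black lid, 72 mm diameter, 105 mm high; origin under its centre. Bystander, to the right.
- wood_rib: Flat wooden potter's rib, 120 x 55 x 10 mm, lying on the bench; origin under its centre. Bystander, to the right.

How it is judged (in metres and radians):
At the end, for the whole second after the job is handed in: The right wheel's red lobe stands within about 12 degrees of the left wheel's (10 mm at the rim), so in the same click; both wheels are at rest, and the mug, jar and rib are within 30 mm of where they stood (x of right_red in the frame of left_wheel between -0.01 and 0.01 m and z of right_red in the frame of left_wheel above 0.04 m and angular speed of each of right_wheel, left_wheel below 0.1 rad/s and distance of each of mug, glaze_jar, wood_rib from where it was at the start of the episode below 0.03 m); the robot touches nothing.
It fails at once if the left wheel, which is already set, is touched (contact force between any of the fingers, the arm and left_wheel above 0.5 N).
It fails at once if the right wheel is turned with some other part of the arm than the fingers (contact force between the arm and right_wheel above 1 N).
It fails at once if the right wheel is leaned on with more than 50 N instead of lightly (contact force between the fingers and right_wheel above 50 N).
It fails at once if a bystander (mug, jar, rib) is pushed, lifted or carried more than 30 mm (distance of any of mug, glaze_jar, wood_rib from where it was at the start of the episode above 0.03 m).
It also fails if it takes over 48 s, if anything falls off the work surface, if the arm or the gripper's body presses on something with over 40 N, if the wrist force passes 120 N, or if a joint passes its speed limit or range.

## Working session

There is one attempt and no reset: what is moved stays moved. The work goes in short steps, Python scripts to look and compute and a shell command to move; the robot and the scene stay as the last step left them, time stands still between calls to the robot, and variables do not carry over. Pictures are saved under pics/ and viewed, at most 10 in all, crops included, and the job is handed in when it is done.

```bash
mkdir -p pics; python3 - <<'E'
from bench import *
import cv2,numpy as np
for n in ("scene","top"):
    s=snapshot(n); cv2.imwrite(f"pics/{n}0.png",s["img"][:,:,::-1])
    print(n,s["fx"],s["fy"],s["cx"],s["cy"],s["dist"]);print(np.round(s["extrinsics"],3).tolist())
print(sense())
E
```

```text
scene 458.8677911095882 458.8677911095882 313.6966098058096 239.4786769647922 [-0.05380332  0.          0.          0.          0.        ]
[[-0.801, 0.383, -0.46, 923.195], [0.598, 0.491, -0.633, 636.466], [-0.016, -0.783, -0.622, 806.468], [0.0, 0.0, 0.0, 1.0]]
top 602.9189972860693 602.9189972860693 314.53474367184555 235.00929064558304 [-0.00132525  0.          0.          0.          0.        ]
[[-0.019, -0.994, 0.112, 291.977], [-1.0, 0.019, -0.004, -37.397], [0.002, -0.112, -0.994, 1474.948], [0.0, 0.0, 0.0, 1.0]]
{'time': 0.1, 'joint_pos': array([ 6.19703301e+01,  7.51102747e+00,  8.53234045e+01,  5.85768436e-04,
        8.72624312e+01, -4.89628967e+00]), 'qd': array([ 0.01578611, -0.08383912, -0.12941917,  0.1260133 , -0.07100022,
        0.10522806]), 'joint_efforts': array([ 1.38859552e-03, -5.70952034e+01, -5.01941264e+01, -1.59762812e-04,
        8.23139999e-03, -9.90066184e-06]), 'tool_pos': array([235.63364911, 551.5662116 , 403.74302745]), 'tcp_rot': array([-1.79903540e+02, -8.85041395e-03,  1.56866584e+02]), 'ft_force': array([-0.08886505,  0.55284884,  0.20318261]), 'wrist_torque': array([-0.00108166,  0.01804334, -0.01229399]), 'grip_force': 0.0, 'finger_gap': 85.3278214498559}
```

View pics/scene0.png

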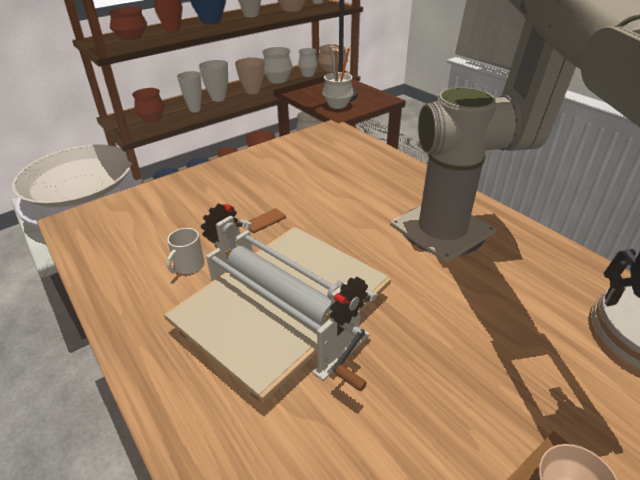

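View pics/top0.png

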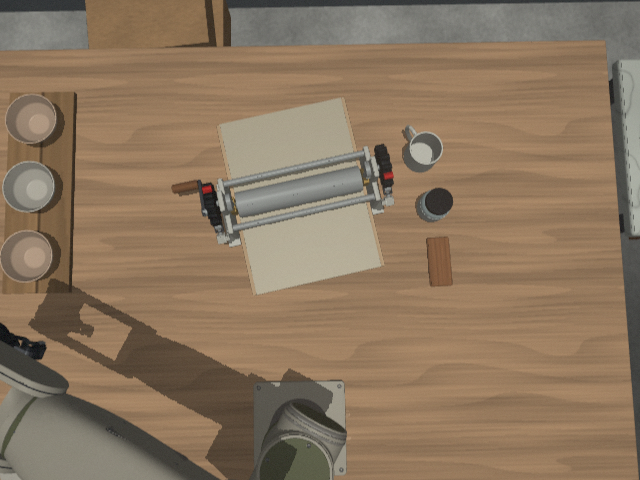

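The scene picture shows the left wheel at (350,300) with red at (341,299), and the right wheel at (220,222) with red at (228,209). The top picture shows the left red at (208,188) and the right red at (389,176), the bed corners near (219,125), (345,98), (383,265) and (255,294), and the jar and mug to the right of the right wheel.

```bash
cat > h.py <<'E'
from bench import *
import cv2,numpy as np
def ray(s,uv):
    K=np.array([[s["fx"],0,s["cx"]],[0,s["fy"],s["cy"]],[0,0,1]]);p=cv2.undistortPoints(np.array([[uv]],float),K,np.array(s["dist"]))[0,0]
    E=s["extrinsics"];return E[:3,3],E[:3,:3]@np.array([p[0],p[1],1])
def onz(s,uv,z):
    o,d=ray(s,uv);return o+d*(z-o[2])/d[2]
def proj(s,P):
    K=np.array([[s["fx"],0,s["cx"]],[0,s["fy"],s["cy"]],[0,0,1]]);E=np.linalg.inv(s["extrinsics"])
    return cv2.projectPoints(np.array(P,float).reshape(-1,1,3),cv2.Rodrigues(E[:3,:3])[0],E[:3,3],K,np.array(s["dist"]))[0].reshape(-1,2)
def reds(s,sat=110):
    i=s["img"].astype(int);m=((i[...,0]>sat)&(i[...,1]<50)&(i[...,2]<50)).astype(np.uint8)
    n,_,st,c=cv2.connectedComponentsWithStats(m);return [(np.round(c[k],1).tolist(),int(st[k,4])) for k in range(1,n) if st[k,4]>8]
E
python3 - <<'E'
from h import *
t=snapshot("top");c=snapshot("scene")
C=np.array([onz(t,p,60) for p in [(219,125),(345,98),(383,265),(255,294)]])
ctr=C.mean(0);v=(C[0]-C[3])+(C[1]-C[2]);yaw=np.arctan2(v[1],v[0]);print(C.round(),ctr,np.degrees(yaw))
R=np.array([[np.cos(yaw),-np.sin(yaw),0],[np.sin(yaw),np.cos(yaw),0],[0,0,1]])
o=np.array([ctr[0],ctr[1],0])
for s,n in((t,"top"),(c,"scene")):
    print(n,reds(s))
    for y in(193,-193):
        for a in(-75,-45,-15,15,45,75,105):
            r=np.radians(a);P=o+R@[44*np.sin(r),y,172+44*np.cos(r)];print(y,a,proj(s,P).round(0).tolist())
for y in (193,-193): print("wheel",o+R@[0,y,172])
for p,z in(((432,149),92),((436,200),105),((440,261),10)): print(onz(t,p,z).round(), (R.T@(onz(t,p,z)-o)).round())
im=t["img"][90:250,180:470,::-1];cv2.imwrite("pics/a.png",cv2.resize(im,None,fx=2.7,fy=2.7,interpolation=2))
E
```

```text
[[ 722.  182.   60.]
 [ 784. -124.   60.]
 [ 377. -203.   60.]
 [ 315.   98.   60.]] [549.72329132 -11.78487583  60.        ] 11.307793073686195
top [([387.6, 173.4], 17), ([206.3, 189.2], 57)]
193 -75 [[216.0, 222.0]]
193 -45 [[214.0, 215.0]]
193 -15 [[211.0, 206.0]]
193 15 [[209.0, 195.0]]
193 45 [[208.0, 187.0]]
193 75 [[208.0, 184.0]]
193 105 [[210.0, 186.0]]
-193 -75 [[390.0, 184.0]]
-193 -45 [[390.0, 177.0]]
-193 -15 [[388.0, 167.0]]
-193 15 [[386.0, 157.0]]
-193 45 [[383.0, 149.0]]
-193 75 [[381.0, 147.0]]
-193 105 [[380.0, 149.0]]
scene [([227.3, 207.5], 31), ([341.1, 298.8], 71)]
193 -75 [[362.0, 283.0]]
193 -45 [[359.0, 279.0]]
193 -15 [[353.0, 280.0]]
193 15 [[345.0, 286.0]]
193 45 [[338.0, 296.0]]
193 75 [[334.0, 307.0]]
193 105 [[334.0, 316.0]]
-193 -75 [[233.0, 209.0]]
-193 -45 [[228.0, 205.0]]
-193 -15 [[221.0, 204.0]]
-193 15 [[213.0, 208.0]]
-193 45 [[207.0, 216.0]]
-193 75 [[205.0, 225.0]]
-193 105 [[206.0, 233.0]]
wheel [511.87994386 177.46860776 172.        ]
wheel [ 587.56663879 -201.03835943  172.        ]
[ 646. -323.   92.] [  33. -324.   92.]
[ 522. -325.  105.] [ -89. -301.  105.]
[ 387. -348.   10.] [-225. -298.   10.]
```

View pics/a.png

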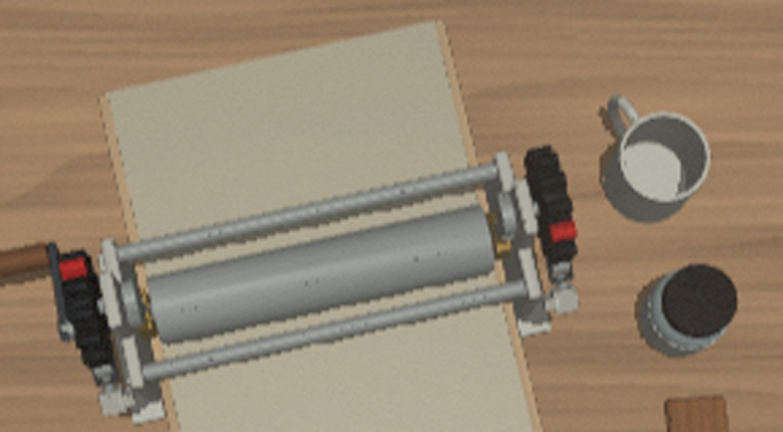

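Left red fits +45 and right red fits −45, so the right wheel lacks three clicks. Next I triangulate the red lobes and plan a hover pose.

```bash
cat >> h.py <<'E'
from scipy.spatial.transform import Rotation as Ro
def tri(s1,u1,s2,u2):
    (a,d),(b,e)=ray(s1,u1),ray(s2,u2);d=d/np.linalg.norm(d);e=e/np.linalg.norm(e)
    k=np.linalg.lstsq(np.stack([d,-e],1),b-a,rcond=None)[0];p,q=a+d*k[0],b+e*k[1];return (p+q)/2,np.linalg.norm(p-q)
def pose():
    s=sense();return s["tool_pos"],Ro.from_euler("xyz",s["tcp_rot"],degrees=True),s
def goal(W,yaw,a,h,tilt,ax=0):   # front lower fingertip corner at (a,h) from axle, mm
    S=Ro.from_euler("z",yaw,degrees=True);s,c=np.sin(np.radians(tilt)),np.cos(np.radians(tilt))
    R=S*Ro.from_matrix(np.array([[c,0,-s],[0,-1,0],[-s,0,-c]]))
    return W+S.apply([a,ax,h])-R.apply([11,0,173]),R
def delta(P,R):
    p,r,s=pose();print("t",s["time"],"F",s["ft_force"].round(1),"pos",p.round(1),"rot",s["tcp_rot"].round(1))
    print("shift(tool,units)",(r.inv().apply(P-p)/100).round(3),"turn(units)",((r.inv()*R).as_rotvec(degrees=True)/60).round(3))
E
python3 - <<'E'
from h import *
t=snapshot("top");c=snapshot("scene")
def red(s,win):
    u0,u1,v0,v1=win;i=s["img"][v0:v1,u0:u1].astype(int);m=(i[...,0]>90)&(i[...,0]>2.2*i[...,1])&(i[...,0]>2.2*i[...,2])
    v,u=np.nonzero(m);return (u.mean()+u0,v.mean()+v0),len(u)
L=[red(t,(200,222,178,205)),red(c,(325,365,280,320))];Rr=[red(t,(375,400,160,190)),red(c,(212,245,200,222))]
print(L,Rr)
pl,el=tri(t,L[0][0],c,L[1][0]);pr,er=tri(t,Rr[0][0],c,Rr[1][0]);print(pl,el,pr,er)
for yaw in(10,11.3):
  S=Ro.from_euler("z",yaw,degrees=True).inv();print(yaw,S.apply(pl),S.apply(pr),S.apply([549.7,-11.8,0]))
W=np.array([587,-201,172.]);P,R=goal(W,11,-30,90,25);print(P,R.as_euler("xyz",degrees=True));delta(P,R)
E
python3 -m jog '0 0 -0.6 0 0 0 1;0 0 -0.4 0 0 0 1'
```

```text
[((np.float64(206.5), np.float64(189.0)), 64), ((np.float64(341.02150537634407), np.float64(298.59139784946234)), 93)] [((np.float64(388.10169491525426), np.float64(175.0)), 59), ((np.float64(227.3953488372093), np.float64(207.30232558139534)), 43)]
[538.94680718 187.58361074 198.60842366] 1.2841632819597772 [ 562.22326742 -203.62992814  199.38299717] 0.8544475749405682
10 [563.33254633  91.14666327 198.60842366] [ 518.32186674 -298.16537781  199.38299717] [ 539.29977333 -107.07513475    0.        ]
11.3 [565.25542454  78.34268958 198.60842366] [ 511.42387814 -309.84797391  199.38299717] [ 536.7317133  -119.28284846    0.        ]
[ 619.53463283 -194.67590801  423.44004804] [180.  25.  11.]
t 0.3 F [-0.3 -0.7 -1.3] pos [235.7 551.7 404.4] rot [-180.    -0.   156.9]
shift(tool,units) [-6.462 -5.356 -0.188] turn(units) [ 0.528 -0.161  2.382]
time: 0.55
tool_pos: [235.7, 551.7, 506.9]
tcp_rot: [179.9, 0.0, 156.9]
ft_force: [0.2, 1.2, 1.0]
finger_gap: 51.5
grip_force: 0.0
```

```bash
python3 -m jog '-0.46 -0.38 0 0 0 0 1;-0.46 -0.38 0 0 0 0 1;-0.46 -0.38 0 0 0 0 1;-0.46 -0.38 0 0 0 0 1;-0.46 -0.38 0 0 0 0 1' | head -2
python3 -m jog '-0.46 -0.38 0 0 0 0 1;-0.46 -0.38 0 0 0 0 1;-0.46 -0.38 0 0 0 0 1;-0.46 -0.38 0 0 0 0 1;-0.46 -0.38 0 0 0 0 1' |head -2
python3 -m jog '-0.46 -0.38 0 0 0 0 1;-0.46 -0.38 0 0 0 0 1;-0.46 -0.38 0 0 0 0 1;-0.46 -0.38 0 0 0 0 1' | head -3
python3 -m jog '0 0 0 0 0 0.17 1;0 0 0 0 0 0.17 1;0 0 0 0 0 0.17 1;0 0 0 0 0 0.17 1;0 0 0 0 0 0.17 1' |head -3
python3 -m jog '0 0 0 0 0 0.17 1;0 0 0 0 0 0.17 1;0 0 0 0 0 0.17 1;0 0 0 0 0 0.17 1;0 0 0 0 0 0.17 1' |head -3
python3 -m jog '0 0 0 0 0 0.17 1;0 0 0 0 0 0.17 1;0 0 0 0 0 0.17 1;0 0 0 0 0 0.17 1;0 0 0 0 0 0.03 1'
python3 - <<'E'
from h import *
W=np.array([589,-200,172.]);P,R=goal(W,11.8,-40,80,25);delta(P,R)
E
```

```text
time: 1.18
tool_pos: [373.0, 284.9, 504.8]
time: 1.8
tool_pos: [509.9, 19.6, 504.9]
time: 2.3
tool_pos: [619.5, -192.4, 504.7]
tcp_rot: [180.0, 0.0, 156.9]
time: 2.92
tool_pos: [618.9, -190.5, 504.5]
tcp_rot: [-180.0, -0.0, 105.5]
time: 3.55
tool_pos: [618.9, -190.5, 504.5]
tcp_rot: [-180.0, 0.0, 54.5]
time: 4.18
tool_pos: [618.9, -190.5, 504.5]
tcp_rot: [-180.0, 0.0, 12.2]
ft_force: [-0.6, -0.2, -0.1]
finger_gap: -0.1
grip_force: 0.0
t 4.175 F [-0.6 -0.2 -0.1] pos [ 618.9 -190.5  504.5] rot [-180.     0.    12.2]
shift(tool,units) [-0.081  0.031  0.911] turn(units) [ 0.001 -0.416  0.007]
```

```bash
python3 -m jog '0 0 0 0 -0.14 0 1;0 0 0 0 -0.14 0 1;0 0 0 0 -0.137 0 1;0 0 0 0 0 0 1'
python3 - <<'E'
from h import *
W=np.array([589,-200,172.]);P,R=goal(W,11.8,-40,80,25);delta(P,R)
E
```

```text
time: 4.68
tool_pos: [619.8, -190.2, 502.8]
tcp_rot: [-179.8, 25.1, 12.5]
ft_force: [0.2, 0.2, -1.1]
finger_gap: 0.4
grip_force: 0.0
t 4.675 F [ 0.2  0.2 -1.1] pos [ 619.8 -190.2  502.8] rot [-179.8   25.1   12.5]
shift(tool,units) [0.298 0.034 0.847] turn(units) [0.002 0.002 0.011]
```

```bash
python3 -m jog '0.1 0.01 0.28 0 0 0 1;0.1 0.01 0.28 0 0 0 1;0.1 0.01 0.28 0 0 0 1;0 0 0 0 0 0 1' | head -3
python3 - <<'E'
from h import *
W=np.array([589,-200,172.]);P,R=goal(W,11.8,-25,50,25);delta(P,R)
c=snapshot("scene");cv2.imwrite("pics/b.png",cv2.resize(c["img"][130:260,150:310,::-1],None,fx=4.6,fy=4.6,interpolation=2))
p,r,s=pose()
for q in([11,0,173],[-11,0,173],[11,14,173],[11,-14,173]): print((proj(c,p+r.apply(q))-[150,130])*4.6)
print((proj(c,W)-[150,130])*4.6)
E
```

```text
time: 5.18
tool_pos: [610.7, -195.2, 413.4]
tcp_rot: [-179.8, 25.1, 12.4]
t 5.175 F [-0.3  0.2 -0.1] pos [ 610.7 -195.2  413.4] rot [-179.8   25.1   12.4]
shift(tool,units) [0.271 0.005 0.204] turn(units) [0.001 0.001 0.009]
[[358.875992   251.48674775]]
[[386.77966858 219.38068406]]
[[340.66673209 242.21975141]]
[[377.35300244 260.89055354]]
[[319.3572317 421.1583423]]
```

View pics/b.png

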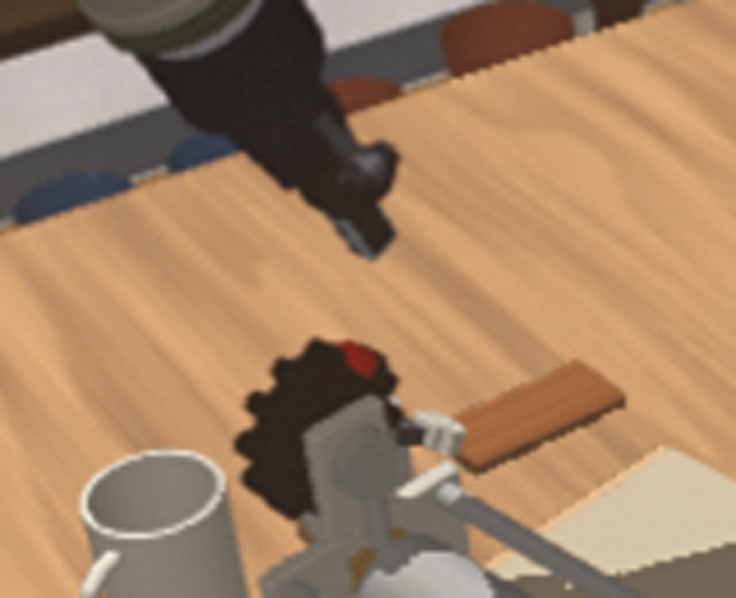

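The crop shows the fingertip at (370,255), as predicted from the model, above the right wheel, centred near (318,422) with red at (360,358). The model is good, so I enter the gap ahead of the red lobe.

```bash
python3 -m jog '0.16 0.003 0.1 0 0 0.004 1;0.11 0.003 0.1 0 0 0.004 1;0.03 0 0.04 0 0 0 1;0.03 0 0.03 0 0 0 1;0 0 0 0 0 0 1'
python3 - <<'E'
from h import *
W=np.array([589,-200,172.]);P,R=goal(W,11.8,-20,41,25);delta(P,R)
E
```

```text
time: 5.85
tool_pos: [629.7, -191.9, 377.2]
tcp_rot: [179.8, 25.0, 11.8]
ft_force: [-0.1, 0.5, -0.6]
finger_gap: 0.2
grip_force: 0.0
t 5.85 F [-0.1  0.5 -0.6] pos [ 629.7 -191.9  377.2] rot [179.8  25.   11.8]
shift(tool,units) [ 0.027 -0.004  0.018] turn(units) [ 0.003  0.001 -0.001]
```

```bash
python3 -m jog '0.027 0 0.018 0 0 0 1;0.027 0 -0.0127 0 0 0 1;0.027 0 -0.0127 0 0 0 1;0.027 0 -0.0127 0 0 0 1'
python3 - <<'E'
from h import *
W=np.array([589,-200,172.]);P,R=goal(W,11.8,-3,41.5,25);delta(P,R)
c=snapshot("scene");cv2.imwrite("pics/c.png",cv2.resize(c["img"][170:250,180:270,::-1],None,fx=6,fy=6,interpolation=2))
E
```

```text
time: 6.35
tool_pos: [639.9, -189.9, 375.5]
tcp_rot: [179.8, 25.1, 11.7]
ft_force: [-5.0, 0.5, 7.7]
finger_gap: 0.3
grip_force: 4.2
t 6.35 F [-5.   0.5  7.7] pos [ 639.9 -189.9  375.5] rot [179.8  25.1  11.7]
shift(tool,units) [ 0.077 -0.005 -0.03 ] turn(units) [ 0.003  0.001 -0.002]
```

View pics/c.png

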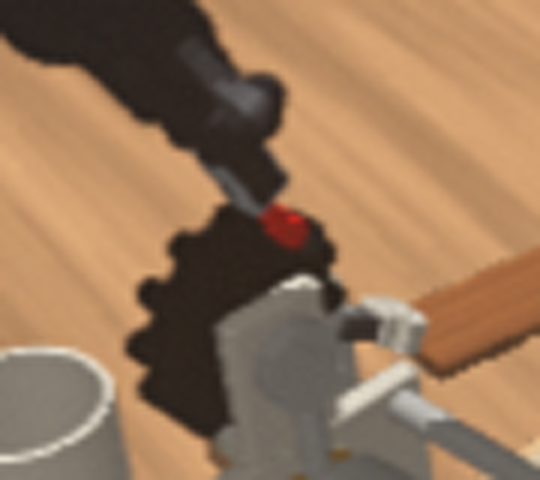

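The finger sits between the lobe and the red one at (285,227) and has begun pushing at about 9 N. I continue gently.

```bash
python3 -m jog '0.026 0 -0.013 0 0 0 1;0.026 0 -0.013 0 0 0 1' | sed -n 2,4p; python3 -m jog '0.022 0 -0.013 0 0 0 1;0.018 0 -0.013 0 0 0 1'
python3 - <<'E'
from h import *
W=np.array([589,-200,172.]);P,R=goal(W,11.8,0,41.5,25);delta(P,R)
c=snapshot("scene");print(reds(c,90));cv2.imwrite("pics/d.png",cv2.resize(c["img"][170:250,180:270,::-1],None,fx=6,fy=6,interpolation=2))
for a in(-45,-30,-15,0,15,30,45):
  S=Ro.from_euler("z",11.8,degrees=True);r=np.radians(a);print(a,proj(c,W+S.apply([44*np.sin(r),0,44*np.cos(r)])).round(1))
E
```

```text
tool_pos: [645.8, -188.6, 376.7]
tcp_rot: [179.7, 25.0, 11.7]
ft_force: [-2.8, 0.2, 9.0]
time: 6.9
tool_pos: [650.8, -187.5, 377.0]
tcp_rot: [179.7, 24.9, 11.7]
ft_force: [0.0, -0.4, -0.1]
finger_gap: -0.5
grip_force: 0.0
t 6.9 F [ 0.  -0.4 -0.1] pos [ 650.8 -187.5  377. ] rot [179.7  24.9  11.7]
shift(tool,units) [ 0.01  -0.004  0.018] turn(units) [ 0.004 -0.002 -0.001]
[([168.5, 18.2], 49), ([223.2, 207.4], 36), ([341.4, 298.8], 92)]
-45 [[227.8 204.9]]
-30 [[224.4 204.1]]
-15 [[220.6 204.5]]
0 [[216.7 206.1]]
15 [[212.9 208.8]]
30 [[209.5 212.4]]
45 [[206.8 216.7]]
```

View pics/d.png

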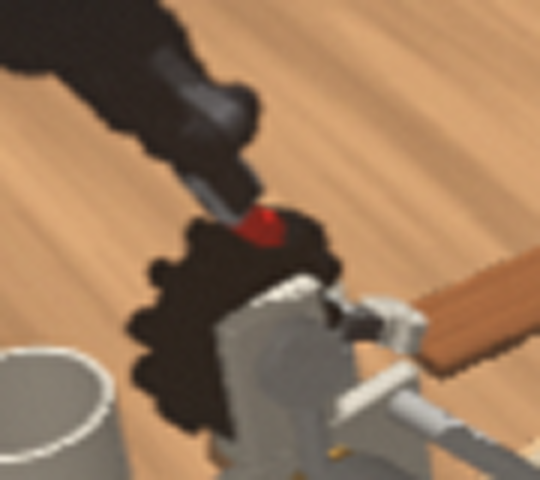

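The red lobe has moved to (260,226), the next click (−15), and the force is zero. I lift, go back and repeat.

```bash
python3 -m jog '0 0 -0.13 0 0 0 1;0 0 -0.14 0 0 0 1;-0.15 0 0.07 0 0 0 1;-0.15 0 0.07 0 0 0 1;0 0 0 0 0 0 1'| sed -n 2,4p
python3 - <<'E'
from h import *
W=np.array([589,-200,172.]);P,R=goal(W,11.8,-21.5,43,25);delta(P,R)
c=snapshot("scene");print(reds(c,90))
E
```

```text
tool_pos: [628.8, -192.2, 400.8]
tcp_rot: [179.8, 25.0, 11.7]
ft_force: [-0.4, -0.3, -0.7]
t 7.575 F [-0.4 -0.3 -0.7] pos [ 628.8 -192.2  400.8] rot [179.8  25.   11.7]
shift(tool,units) [ 0.112 -0.006  0.216] turn(units) [ 0.003 -0.    -0.002]
[([170.0, 5.8], 10), ([220.5, 207.4], 45), ([341.4, 298.8], 93)]
```

```bash
python3 -m jog '0.056 0 0.11 0 0 0 1;0.056 0 0.108 0 0 0 1;0.027 0 0.016 0 0 0 1;0.027 0 -0.0127 0 0 0 1;0.027 0 -0.0127 0 0 0 1'| sed -n 2,4p
python3 -m jog '0.027 0 -0.0127 0 0 0 1;0.026 0 -0.013 0 0 0 1;0.026 0 -0.013 0 0 0 1;0.022 0 -0.013 0 0 0 1;0.018 0 -0.013 0 0 0 1'| sed -n 2,4p
python3 - <<'E'
from h import *
W=np.array([589,-200,172.]);P,R=goal(W,11.8,0,43.5,25);delta(P,R)
c=snapshot("scene");print(reds(c,90))
E
```

```text
tool_pos: [637.6, -190.2, 373.2]
tcp_rot: [179.8, 25.1, 11.7]
ft_force: [-3.9, -0.4, 2.5]
tool_pos: [651.1, -187.5, 374.1]
tcp_rot: [179.7, 25.0, 11.7]
ft_force: [0.7, 0.5, 3.5]
t 8.875 F [0.7 0.5 3.5] pos [ 651.1 -187.5  374.1] rot [179.7  25.   11.7]
shift(tool,units) [-0.014 -0.004 -0.025] turn(units) [ 0.004 -0.    -0.001]
[([171.0, 3.0], 13), ([167.4, 17.9], 37), ([214.5, 210.7], 45), ([341.4, 298.8], 92)]
```

```bash
python3 -m jog '0 0 -0.06 0 0 0 1;0 0 -0.12 0 0 0 1;0 0 -0.12 0 0 0 1;-0.15 0 0.07 0 0 0 1;-0.15 0 0.07 0 0 0 1'| sed -n 2,4p
python3 -m jog '0 0 0 0 0 0 1' >/dev/null
python3 - <<'E'
from h import *
W=np.array([589,-200,172.]);P,R=goal(W,11.8,-21.5,44,25);delta(P,R)
c=snapshot("scene");print(reds(c,90))
E
```

```text
tool_pos: [630.9, -191.6, 401.9]
tcp_rot: [179.7, 25.0, 11.7]
ft_force: [-0.8, -0.4, -0.4]
t 9.675 F [-0.7  0.6 -0.3] pos [ 630.6 -191.8  402.1] rot [179.7  25.   11.7]
shift(tool,units) [ 0.097 -0.006  0.227] turn(units) [ 0.004 -0.    -0.002]
[([170.2, 2.7], 12), ([213.6, 211.7], 46), ([341.4, 298.8], 93)]
```

Two clicks are done, with red at +15. Now the third.

```bash
python3 -m jog '0.048 0 0.115 0 0 0 1;0.048 0 0.112 0 0 0 1;0.027 0 0.008 0 0 0 1;0.027 0 -0.0127 0 0 0 1;0.027 0 -0.0127 0 0 0 1'| sed -n 2,4p
python3 -m jog '0.027 0 -0.0127 0 0 0 1;0.026 0 -0.013 0 0 0 1;0.026 0 -0.013 0 0 0 1;0.022 0 -0.013 0 0 0 1;0.018 0 -0.013 0 0 0 1'| sed -n 2,4p
python3 - <<'E'
from h import *
W=np.array([589,-200,172.]);P,R=goal(W,11.8,0,43.5,25);delta(P,R)
c=snapshot("scene");print(reds(c,90))
E
```

```text
tool_pos: [637.9, -190.2, 374.8]
tcp_rot: [179.8, 25.1, 11.7]
ft_force: [-4.1, 0.1, 2.4]
tool_pos: [651.5, -187.4, 375.8]
tcp_rot: [179.7, 24.9, 11.7]
ft_force: [1.4, 0.1, 3.2]
t 10.975 F [1.4 0.1 3.2] pos [ 651.5 -187.4  375.8] rot [179.7  24.9  11.7]
shift(tool,units) [-0.011 -0.004 -0.008] turn(units) [ 0.004 -0.001 -0.001]
[([170.2, 8.8], 33), ([162.4, 18.4], 9), ([166.9, 23.7], 10), ([208.4, 218.5], 39), ([341.4, 298.8], 92)]
```

Past half way; I lift clear.

```bash
python3 -m jog '0 0 -0.06 0 0 0 1;0 0 -0.3 0 0 0 1;0 0 -0.4 0 0 0 1;0 0 -0.4 0 0 0 1;0 0 0 0 0 0 1'| sed -n 2,4p
python3 -m jog '0 0 0 0 0 0 1;0 0 0 0 0 0 1' >/dev/null
python3 - <<'E'
from h import *
c=snapshot("scene");print(reds(c,90));t=snapshot("top");print(reds(t,90))
W=np.array([589,-200,172.]);S=Ro.from_euler("z",11.8,degrees=True)
for a in(15,45,75): 
  r=np.radians(a);P=W+S.apply([44*np.sin(r),0,44*np.cos(r)]);print(a,proj(c,P).round(1),proj(c,P+S.apply([0,386,0])).round(1))
cv2.imwrite("pics/e.png",cv2.resize(c["img"][180:360,180:400,::-1],None,fx=3.3,fy=3.3,interpolation=2))
E
```

```text
tool_pos: [699.8, -176.6, 484.5]
tcp_rot: [179.6, 24.7, 11.7]
ft_force: [-0.0, -0.9, 0.2]
[([208.2, 218.9], 45), ([341.3, 298.8], 92)]
[([206.4, 189.1], 59)]
15 [[212.9 208.8]] [[345.8 285.9]]
45 [[206.8 216.7]] [[338.9 296.2]]
75 [[204.3 226. ]] [[334.8 307.1]]
```

View pics/e.png

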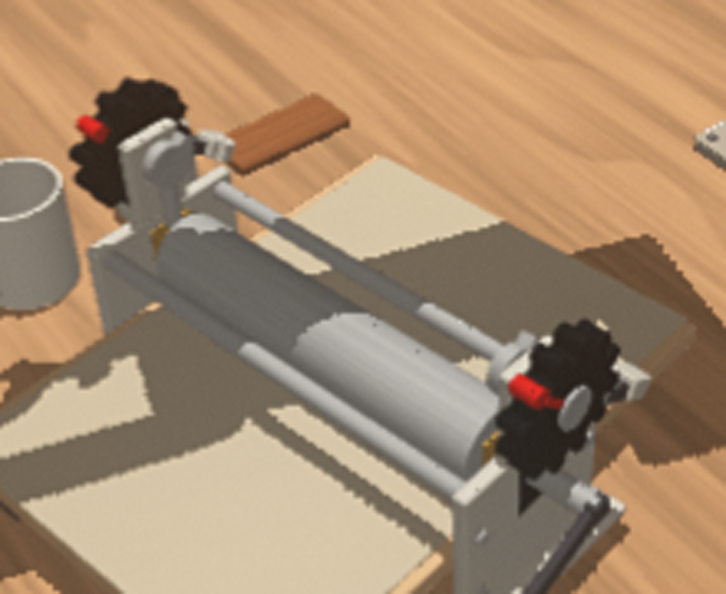

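The right red (92,128) and the left red (530,390) both stand 45° to the far side, and the robot is clear of everything.

```bash
python3 -c "
from bench import *
print(hand_in())"
```

```text
the job is handed in; nothing more can be done
None
```

The right wheel was flicked three clicks, from 45° on the robot's side to 45° on the far side, matching the left wheel in the last picture; the arm was clear of the roller and the job is handed in (no verdict was returned).

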